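# Press the feed tube home in the kennel water filter

### The job

Fetch the thinner of the two rigid tubes, lay it in the cradle of the water filter head with its tapered nose just at the mouth of the push-fit port, and let go of it. Then push it along the cradle into the port, past the seal, until it bottoms with the foot valve inside held fully open; how deep that is differs from head to head, so feel for it and do not ram it. Leave the tube seated there, and leave the thicker tube and the other things where they are.

Things in the scene. Friction and masses are not known exactly. Their poses are not given: they have to be found in the camera images.
- thin_tube: The tube to fit: rigid white plastic, 24 mm in diameter, 200 mm long, 0.1 to 0.16 kg, lying on the right-hand table. Origin on its axis at mid-length; x runs along the axis to the tapered nose (the last 16 mm taper from 24 to 16 mm); the other end is flat. It can roll: its y and z axes may point anywhere round the axis.
- thick_tube: A like tube that does not fit: 36 mm in diameter, 200 mm long, same frame (origin on the axis at mid-length, x towards the tapered nose). It lies on the same table about 16 cm from the thin one; which of the two lies nearer varies. Leave it.
- thin_tube_nose (a point): Centre of the thin tube's nose end face, 100 mm from its origin along its x.
- filter_head: Water filter head fixed to the left-hand bench: white base plate 226 x 76 x 10 mm, a cradle of two V saddles at one end, a grey round port (55 mm across its collar) at the other. Origin: centre of the base's underside; x is the direction in which the tube is pushed in, z up. The port's axis is 48 mm above the bench, along x. Behind the cradle the base ends at x = -113 mm.
- cradle (a point): Midway between the two saddles, on the port's axis, 77 mm before the mouth (axes as the head's). The saddles stand 45 mm before and behind it, 10 to 14 mm thick; each is a 90 degree V, 46 mm wide at its top, 54 mm above the bench. The tube rests in them in line with the port; lay its nose within 10 mm of the mouth, or its tail tips down. Between the saddles 76 mm are free for fingers.
- port (a point): Centre of the port's mouth, on the head at x = +23 mm, 48 mm above the bench; axes as the head's (x into the port). Bore 27 mm. The rubber seal grips the tube when the nose is about 16 mm in (up to 12 N to enter, then 4 to 10 N of drag). The tube bottoms with its nose 34 to 70 mm inside the mouth; the depth differs from head to head and cannot be seen from outside.
- valve (a joint): Travel of the sprung foot valve at the bottom of the port, m: 0 shut, 0.008 fully open against its hard stop. The nose meets it 8 mm before it bottoms; its spring adds only 0.6 to 1.6 N, then the hard stop is felt. The seal's drag holds a tube that has been pushed home.
- powder_jar: Bystander: white jar with a blue lid, 67 mm across, 91 mm tall, on the left-hand bench beyond the filter head. Origin at the centre of its underside.
- brown_bottle: Bystander: brown bottle with a white cap, 51 mm across, 110 mm tall, on the left-hand bench on the robot's side. Origin at the centre of its underside.
- balm_pot: Bystander: flat round cream-coloured pot, 90 mm across, 32 mm tall, on the right-hand table to the right of the tubes. Origin at the centre of its underside.
- end_cap: The grey end cap of the port with the foot valve and its seat, which it carries inside. Origin at the centre of the port's mouth, axes as the head's; the cap closes the bore 80 mm behind the mouth. Once the tube has bottomed, 15 to 18 N of push is ample; more than 22 N on the valve (about 28 N of push, as the seal takes some) is ramming.

How it is judged:
By the outcome, as a careful person would: the job done as asked, in the order asked, and still so for the second after the job is handed in, with the robot touching nothing.
It also fails if it takes over 54 s, if anything falls off the work surface, if the arm or the gripper's body presses on something with over 40 N, if the wrist force passes 120 N, or if a joint passes its speed limit or range.

### The arm

A 6-joint arm with a two-finger parallel gripper is mounted at the origin on a cart in front of the work surface, level with it; the furniture and walls round the work are solid. World frame = base frame: x ahead of the robot, y to its left, z up, the work surface at z = 0. Lengths are in mm, angles in rad, forces in N, time in s.
With the tool pointing down it reaches from about 275 to 1000 mm from the base axis. Payload 8.4 kg.
Tool frame: the origin (TCP) lies between the finger pads; the fingertips stand 22 mm ahead of it and the grasp point (between the pads) lies 3 mm ahead of it (r.nose_length is the z of the fingertips in the tool frame, in mm); z points along the fingers, y is the line along which they close (so a half turn about z gives the same grasp; the last joint's range is limited). The gripper opens to 85 mm and grips with 20 to 120 N. Pads are 22 mm wide; open, the fingers measure 114 mm over their backs; the gripper's body (76 mm by 85 mm) begins 54 mm behind the grasp point. The pads swing forward as they close: fully open they stand 13 mm farther back than shut.
Start: joints at [-1.113, 0.353, 1.633, -0, 1.155, -0.002], TCP at [277.355, -560.092, 253.281] pointing down, gripper open.
Joint ranges: [-2.63, 2.63], [-0.92, 2.1], [0.06, 2.66], [-1.3, 4.44], [0, 2.69], [-3.02, 3.02]. Speed limits (rad/s): [2.22, 2.22, 2.79, 3.14, 3.14, 3.14].

### API

Orientations are given as [roll, pitch, yaw] about the fixed x, y, z axes, in that order (R = Rz(yaw) Ry(pitch) Rx(roll)).
In Python, from rig import r, vision, order gives the robot as it stands (r), with the cameras (vision) and the job (order).
- The arm moves only by the shell command python3 steer.py 'ROWS' [FORCE]. ROWS is rows parted by semicolons, their numbers by spaces, 1 to 5 of them, each of 7 numbers: a rotation vector rx, ry, rz in rad, then dx, dy, dz in mm, then the opening from 0.0 (shut) to 1.0 (fully open); each row shifts and turns the commanded pose from where the row before left it, along the tool's axes as they then stand; what a row does not reach is not made up. A row lasts 1/12 s, in which the tool goes at most 41.7 mm and 0.125 rad, less where a joint would pass 70% of its speed; a pose out of reach is approached as far as the arm can. The fingers move at their own pace and stop on an object; FORCE is the grip in N (left out, the last holds). Time passes only in rows, so rows that do not move let the fingers close. It prints the time, the measured TCP pose, the force, the opening and the grip force at its end.
- r.sense(): the state, without advancing time (a new reading comes with each control period).
- vision.grab_frame(name): name is "scene" or "top" or "wrist"; returns the picture (384x512x3 uint8, red, green, blue); there is no depth.
- vision.camera_params(name): a dict with "fx", "fy", "cx", "cy" (pixels), "rvec" (rotation vector, rad) and "tvec" (3), from world to camera coordinates, as OpenCV has them. Camera axes: x right, y down, z forward; pixel columns grow to the right and rows downward; lengths in mm; the calibration is good to about 2 mm. A picture is of the moment at which its call begins: read the wrist's pose just before it. camera_params takes no time and is no camera call; for the wrist camera it gives the pose at the moment of the call.
- order.sign_off(): hands the job in; it is judged then, once.
The state is a dict: "clock": time; "qpos": joint angles; "qvel": joint speeds; "joint_efforts": joint torques, N m; "eef_pos": TCP position; "tcp_rot": TCP orientation; "contact_force": force on the tool from outside, world axes, zero at the start; "wrist_torque": the same for the moment, N m; "opening": opening from 0.0 (shut) to 1.0 (fully open); "grasp_force": force on a finger pad.
Only numpy, scipy, OpenCV 4.12 (cv2) and the standard library are available. Lean on these libraries where they do the work, as an engineer would, in place of code of your own. Each camera call takes 0.05 s, during which the arm holds its last target. There are 200 camera calls.

## Working session

There is one attempt and no reset: what is moved stays moved. The work goes in short steps, Python scripts to look and compute and a shell command to move; the robot and the scene stay as the last step left them, time stands still between calls to the robot, and variables do not carry over. Pictures are saved under pics/ and viewed, at most 10 in all, crops included, and the job is handed in when it is done.

```bash
ls; mkdir -p pics
python3 - <<'E'
from rig import r, vision, order
import cv2
for n in("scene","top"):
    f=vision.grab_frame(n); cv2.imwrite(f"pics/{n}0.png",cv2.cvtColor(f,cv2.COLOR_RGB2BGR)); print(n,vision.camera_params(n))
print(r.sense(), r.nose_length)
E
```

```text
pics
rig.py
steer.py
scene {'fx': 481.8792283968898, 'fy': 481.8792283968898, 'cx': 257.54866552929803, 'cy': 188.6529301340559, 'rvec': array([ 2.17950577, -0.90128888,  0.371086  ]), 'tvec': array([-410.81933386,  290.00915461, 1941.8319969 ])}
top {'fx': 414.1149538935379, 'fy': 414.1149538935379, 'cx': 252.13140761847538, 'cy': 191.84837144659164, 'rvec': array([ 2.19500127, -2.13337448,  0.08675078]), 'tvec': array([ -54.00903426,  512.90789144, 1481.4472899 ])}
{'clock': 0.1, 'qpos': array([-1.11339277e+00,  3.53528126e-01,  1.63404893e+00, -6.13075458e-06,
        1.15520299e+00, -2.36836642e-03]), 'qvel': array([-0.00019086, -0.0003813 , -0.00353314,  0.00091205, -0.00062379,
        0.00076718]), 'joint_efforts': array([-1.22544745e-03, -6.06358480e+01, -3.42820251e+01, -6.13852512e-05,
        4.03786704e-03, -3.70912005e-05]), 'eef_pos': array([ 277.18252176, -559.73579431,  252.67308274]), 'tcp_rot': array([-3.14040525e+00,  2.79375820e-06,  4.59774402e-01]), 'contact_force': array([-0.19195414, -0.19752486, -0.16675449]), 'wrist_torque': array([0.04267426, 0.01932165, 0.01926021]), 'grasp_force': 0.0, 'opening': 1.0012356190230125} 22.0
```

View pics/scene0.png

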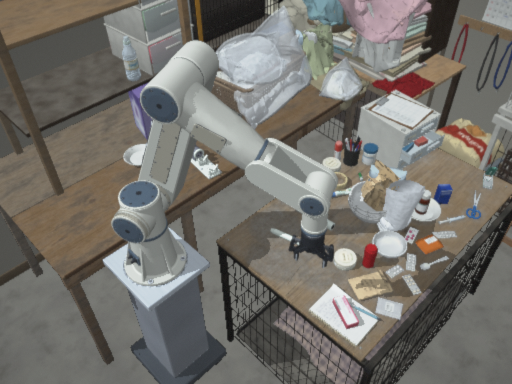

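View pics/top0.png

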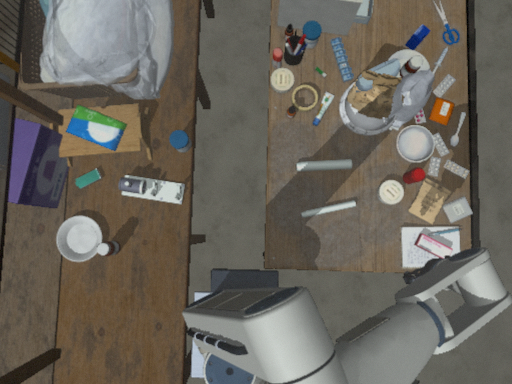

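The top view shows the thin tube at about (302–356, 203–215), the thick one at (297–352, 165) and the filter head at (121–184, 177–203), port to the left. In the scene view the gripper hides part of the tubes. I'll enlarge the top picture.

```bash
cat > h.py <<'E'
import numpy as np, cv2
from rig import r, vision, order
from scipy.spatial.transform import Rotation as Ro
def cam(n):
    c=vision.camera_params(n); K=np.array([[c['fx'],0,c['cx']],[0,c['fy'],c['cy']],[0,0,1]]); R=cv2.Rodrigues(c['rvec'])[0]; return K,R,np.array(c['tvec'])
def ray(C,p):
    K,R,t=C; d=R.T@np.linalg.inv(K)@np.array([p[0],p[1],1.]); return -R.T@t,d/np.linalg.norm(d)
def plane(C,p,z):
    o,d=ray(C,p); return o+d*(z-o[2])/d[2]
def tri(obs):
    A=np.zeros((3,3));b=np.zeros(3)
    for C,p in obs:
        o,d=ray(C,p);M=np.eye(3)-np.outer(d,d);A+=M;b+=M@o
    return np.linalg.solve(A,b)
def proj(C,X):
    K,R,t=C; v=K@(R@np.asarray(X,float)+t); return v[:2]/v[2]
def tool(): 
    s=r.sense(); return np.array(s['eef_pos']),Ro.from_euler('xyz',s['tcp_rot'])
E
python3 - <<'E'
from h import *
im=cv2.imread('pics/top0.png')
a=cv2.resize(im[150:225,290:370],None,fx=8,fy=6*8/6,interpolation=2)[:, :640]
b=cv2.resize(im[165:215,110:195],None,fx=7,fy=7,interpolation=2)
cv2.imwrite('pics/a.png',a)
cv2.imwrite('pics/b.png',b)
C=cam('top')
for p in [(302,215),(356,203),(297,166),(352,165)]: print(plane(C,p,12).round())
for p in [(121,183),(184,195)]: print(plane(C,p,30).round())
p,R=tool();CW=cam('wrist');print(p,R.as_matrix().round(3));K,Rw,t=CW;print(K,R.as_matrix().T@(-Rw.T@t-p),(R.as_matrix().T@Rw.T).round(3))
E
```

```text
[ 436. -223.   12.]
[ 485. -419.   12.]
[ 616. -202.   12.]
[ 625. -403.   12.]
[533. 440.  30.]
[495. 207.  30.]
[ 277.18252176 -559.73579431  252.67308274] [[ 0.896  0.444 -0.001]
 [ 0.444 -0.896  0.001]
 [-0.    -0.001 -1.   ]]
[[300.96365804   0.         258.65160637]
 [  0.         300.96365804 192.39755887]
 [  0.           0.           1.        ]] [  72.32155755   -1.43539664 -120.19080063] [[-0.001 -0.959 -0.283]
 [ 1.    -0.001 -0.   ]
 [ 0.    -0.283  0.959]]
```

View pics/a.png

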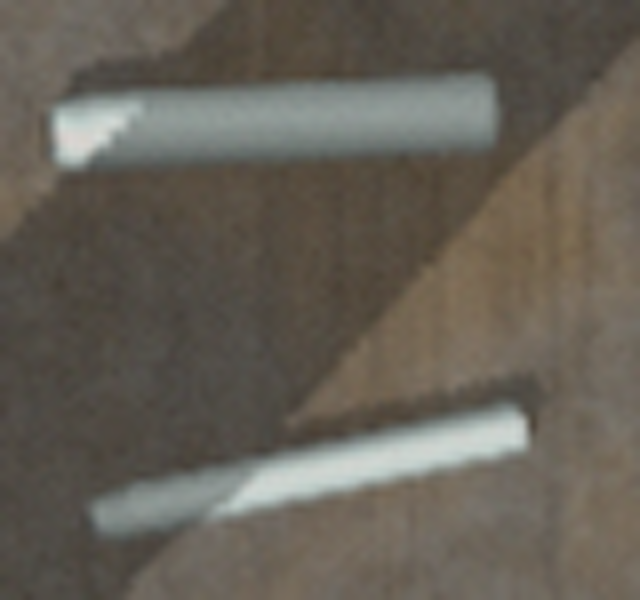

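View pics/b.png

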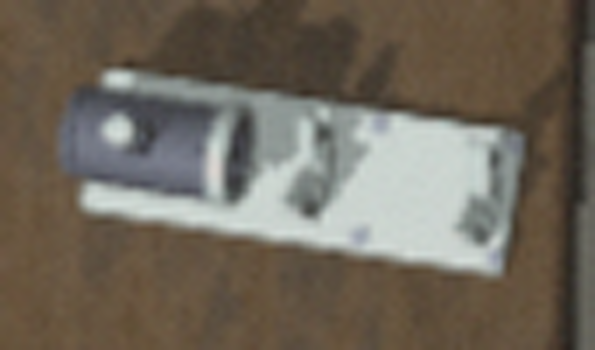

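In the crops, the thin tube's nose is at its left (+y) end, full-frame about (302, 215). The head's port collar is on the left and its cradle on the right. Next I move over the thin tube, turn so that tool x runs along it, and measure with the wrist camera.

```bash
python3 steer.py '0 0 0 34 -16.6 0 1; 0 0 0 34 -16.6 0 1;0 0 0 34 -16.6 0 1;0 0 0 34 -16.6 0 1;0 0 0 34 -16.6 0 1'
python3 steer.py '0 0 0 34 -16.6 0 1; 0 0 0 34 -16.6 0 1;0 0 0 32 -16.6 0 1;0 0 -0.124 0 0 0 1;0 0 -0.124 0 0 0 1'
python3 steer.py '0 0 -0.124 0 0 0 1; 0 0 -0.124 0 0 0 1;0 0 -0.124 0 0 0 1;0 0 -0.124 0 0 0 1;0 0 -0.124 0 0 0 1'
python3 steer.py '0 0 -0.124 0 0 0 1; 0 0 -0.124 0 0 0 1;0 0 -0.124 0 0 0 1;0 0 -0.124 0 0 0 1;0 0 0 0 0 0 1'
python3 - <<'E'
from h import *
print(r.sense()['eef_pos'],r.sense()['tcp_rot'])
np.save('w1.npy',np.array(cam('wrist'),dtype=object),allow_pickle=True)
f=vision.grab_frame('wrist');cv2.imwrite('pics/w1.png',f[:,:,::-1])
E
```

```text
clock: 0.52
eef_pos: [393.4, -408.7, 253.0]
tcp_rot: [-3.141, 0.0, 0.459]
contact_force: [0.3, -0.3, -0.0]
opening: 1.0
grasp_force: 0.0
clock: 0.93
eef_pos: [461.5, -319.2, 253.0]
tcp_rot: [-3.141, -0.0, 0.716]
contact_force: [0.5, 0.3, -0.0]
opening: 1.001
grasp_force: 0.0
clock: 1.35
eef_pos: [460.2, -321.1, 252.9]
tcp_rot: [-3.141, -0.0, 1.334]
contact_force: [0.6, 0.1, -0.1]
opening: 1.001
grasp_force: 0.0
clock: 1.77
eef_pos: [460.1, -321.1, 253.0]
tcp_rot: [-3.141, -0.001, 1.83]
contact_force: [-0.0, 0.5, -0.0]
opening: 1.004
grasp_force: 0.0
[ 460.14940358 -321.14929085  252.95096552] [-3.14112166e+00 -5.19685969e-04  1.82955120e+00]Traceback (most recent call last):
  File "<stdin>", line 3, in <module>
ValueError: could not broadcast input array from shape (3,3) into shape (3,)
```

```bash
cat >> h.py <<'E'
import pickle
def shot(name,cn='wrist'):
    C=cam(cn);f=vision.grab_frame(cn);cv2.imwrite(f'pics/{name}.png',f[:,:,::-1]);pickle.dump(C,open(name+'.pkl','wb'));return C,f
def load(name): return pickle.load(open(name+'.pkl','rb'))
E
python3 -c "
from h import *
shot('w1')"
```

```text
(no output)
```

View pics/w1.png

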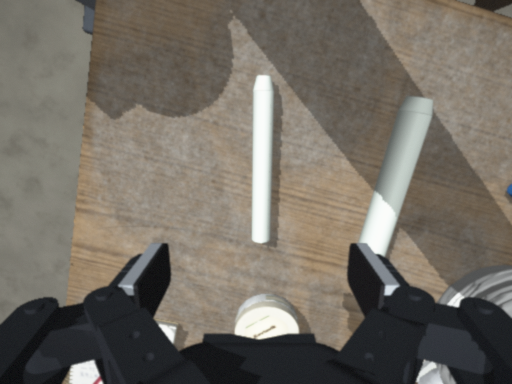

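Thin tube in view: nose at (263, 75) and tail at (260, 243), nearly aligned with the tool. The thick tube is to the right. I'll descend part-way and take a second view for the height.

```bash
python3 steer.py '0 0 0 20 0 25 1;0 0 0 0 0 25 1;0 0 0 0 0 25 1;0 0 0 0 0 0 1'
cat >> h.py <<'E'
def tube(name,seed):
    im=cv2.imread(f'pics/{name}.png'); hsv=cv2.cvtColor(im,cv2.COLOR_BGR2HSV)
    m=((hsv[...,1]<45)&(hsv[...,2]>110)).astype(np.uint8)
    n,l=cv2.connectedComponents(m); k=l[seed[1],seed[0]]; ys,xs=np.nonzero(l==k)
    P=np.c_[xs,ys].astype(float);c=P.mean(0);u=np.linalg.svd(P-c,full_matrices=False)[2][0]
    if u[1]>0:u=-u
    s=(P-c)@u;return c+u*(s.max()+.5),c+u*(s.min()-.5),c,u,(s.max()-s.min(),len(P)/(s.max()-s.min()))
E
python3 - <<'E'
from h import *
shot('w2')
A=load('w1');B=load('w2')
a=tube('w1',(262,160));b=tube('w2',(int(proj(B,[460,-321,12])[0]),int(proj(B,[460,-321,12])[1])))
print(a,b)
for i in(0,1): 
    print('tri',tri([(A,a[i]),(B,b[i])]),plane(A,a[i],12),plane(B,b[i],12))
p,R=tool();print(p,r.sense()['tcp_rot'])
n,t=[plane(B,b[i],z) for i,z in((0,15),(1,15))]; d=n-t;print(np.linalg.norm(d),np.arctan2(d[1],d[0]))
E
```

```text
clock: 2.15
eef_pos: [452.9, -300.1, 174.1]
tcp_rot: [-3.137, -0.005, 1.82]
contact_force: [-1.7, 0.3, -1.0]
opening: 0.999
grasp_force: 0.0
(array([219.1589249 ,  15.17275263]), array([212.47643353, 338.75776273]), array([215.54552946, 190.14351368]), array([ 0.02064702, -0.99978683]), (np.float64(322.6540042331549), np.float64(97.78586221171068))) (array([333.39870327, 112.91007257]), array([ 98.14877839, 272.57711251]), array([210.5125428 , 196.31443285]), array([ 0.82742158, -0.56158128]), (np.float64(283.31688448429975), np.float64(132.96418979253448)))
tri [ 431.31363847 -233.05125988  307.6937519 ] [ 377.43354032 -173.28002844   12.        ] [ 501.69651525 -219.44451881   12.        ]
tri [ 449.85212334 -213.88321998  367.37958269] [ 460.15598647 -585.56436669   12.        ] [ 310.92576791 -437.14052602   12.        ]
[ 453.92539255 -300.88849975  176.37672254] [-3.13829299 -0.00364115  1.82028253]
286.38529434209624 0.8512208103532634
```

```bash
cat >> h.py <<'E'
def tube(name,seed,hw=(30,150),flip=True):
    im=cv2.imread(f'pics/{name}.png'); x0,y0=max(seed[0]-hw[0],0),max(seed[1]-hw[1],0)
    g=im[y0:seed[1]+hw[1],x0:seed[0]+hw[0],0]
    m=cv2.threshold(g,0,255,cv2.THRESH_OTSU)[1]
    n,l=cv2.connectedComponents(m); k=l[seed[1]-y0,seed[0]-x0]; ys,xs=np.nonzero(l==k)
    P=np.c_[xs+x0,ys+y0].astype(float);c=P.mean(0);u=np.linalg.svd(P-c,full_matrices=False)[2][0]
    if u[1]>0:u=-u
    s=(P-c)@u;return c+u*(s.max()+.5),c+u*(s.min()-.5),(s.max()-s.min(),len(P)/(s.max()-s.min()))
E
python3 - <<'E'
from h import *
A=load('w1');B=load('w2')
s=proj(B,[460,-321,12]).astype(int)
a=tube('w1',(262,160),(30,110));b=tube('w2',tuple(s),(40,140))
print(a,b,s)
for i in(0,1): 
    print('tri',tri([(A,a[i]),(B,b[i])]),plane(A,a[i],12),plane(B,b[i],12))
n,t=[plane(B,b[i],12) for i in(0,1)]; d=n-t;print(np.linalg.norm(d),np.arctan2(d[1],d[0]),(n+t)/2)
E
```

```text
(array([262.52138617,  74.41094106]), array([259.18131562, 242.56329024]), (np.float64(167.18551842842743), np.float64(17.136651708422427))) (array([265.04484857,  94.43071639]), array([263.0324576 , 296.52026383]), (np.float64(201.0995668081856), np.float64(21.30785296065383))) [261 205]
tri [ 437.53362396 -219.69080857   25.21693367] [ 437.43261567 -218.51073059   12.        ] [ 437.56183909 -219.23265787   12.        ]
tri [ 485.31931053 -413.15494572   25.02195068] [ 486.69684117 -419.32030997   12.        ] [ 487.96732977 -421.95037232   12.        ]
208.89036656193844 1.814502748857668 [ 462.76458443 -320.5915151    12.        ]
```

```bash
python3 steer.py '0 0 0 0 0 30 1;0 0 0 0 0 30 1;0 0 0 0 0 0 1;0 0 0 0 0 0 1;0 0 0 0 0 0 1'
python3 - <<'E'
from h import *
shot('w3')
A=load('w1');B=load('w3')
s=proj(B,[461,-316,20]).astype(int)
a=tube('w1',(262,160),(30,110));b=tube('w3',tuple(s),(50,200))
print(a,b,s)
for i in(0,1): print('tri',tri([(A,a[i]),(B,b[i])]),plane(B,b[i],12),plane(B,b[i],25))
E
```

```text
clock: 2.62
eef_pos: [456.4, -302.7, 120.3]
tcp_rot: [3.14, 0.002, 1.823]
contact_force: [-0.6, 0.1, 0.8]
opening: 0.997
grasp_force: 0.0
(array([262.52138617,  74.41094106]), array([259.18131562, 242.56329024]), (np.float64(167.18551842842743), np.float64(17.136651708422427))) (array([262.04835653,  84.49013236]), array([259.51455725, 329.51568871]), (np.float64(244.03865695451134), np.float64(26.544974803756176))) [259 219]
tri [ 437.39991133 -218.06029763    6.96019389] [ 437.44161668 -218.34219449   12.        ] [ 437.48026105 -219.08942255   25.        ]
tri [ 485.56692523 -413.86065321   23.49921509] [ 488.40158761 -423.45081406   12.        ] [ 485.53941433 -412.52255069   25.        ]
```

View pics/w3.png

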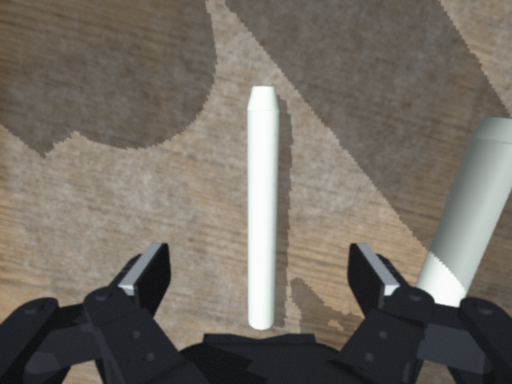

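Measured: tail (485, −413), top edge at z ≈ 24; nose (437, −218). That gives length ≈ 200 and an axis near z = 12, so the table is at 0. I'll descend to grip about 23 mm ahead of the tube's middle.

```bash
python3 steer.py '0 0 0.01 5 1 30 1;0 0 0 4 1 30 1;0 0 0 0 0 20 1;0 0 0 0 0 12 1;0 0 0 0 0 0 1'
python3 -c "
from h import *
print(tool()[0],r.sense()['tcp_rot'],r.sense()['contact_force'])"
```

```text
clock: 3.08
eef_pos: [454.9, -292.6, 25.6]
tcp_rot: [-3.141, -0.001, 1.814]
contact_force: [0.2, 0.2, -0.2]
opening: 0.998
grasp_force: 0.0
[ 454.89083556 -292.55716476   25.61171527] [-3.14064618e+00 -9.95307058e-04  1.81353972e+00] [ 0.18838024  0.18201745 -0.22373772]
```

```bash
python3 steer.py '0 0 0 0 1 2 0.5;0 0 0 0 0 0 0.3;0 0 0 0 0 0 0.1;0 0 0 0 0 0 0;0 0 0 0 0 0 0' 40
python3 steer.py '0 0 0 0 0 0 0;0 0 0 0 0 0 0;0 0 0 0 0 0 0;0 0 0 0 0 0 0' 40
```

```text
clock: 3.5
eef_pos: [456.6, -292.8, 25.2]
tcp_rot: [3.141, 0.001, 1.814]
contact_force: [-0.1, -0.3, -0.4]
opening: 0.296
grasp_force: 0.0
clock: 3.83
eef_pos: [456.5, -292.8, 25.3]
tcp_rot: [3.141, 0.001, 1.814]
contact_force: [-1.8, -0.4, 7.6]
opening: 0.263
grasp_force: 38.8
```

```bash
python3 steer.py '0 0 0 0 0 -20 0;0 0 0 0 0 -40 0;0 0 0 0 0 -40 0;0 0 0 0 0 -40 0;0 0 0 0 0 -40 0'
python3 - <<'E'
from h import *
C=cam('top')
q=np.array([plane(C,p,10) for p in[(184.3,183.6),(181.9,203.9),(121.4,194.3),(125,175.7)]])
print(q.round(1)); d=(q[2]+q[3]-q[0]-q[1])/2; c=q.mean(0);yaw=np.arctan2(d[1],d[0]);print(c,yaw,np.linalg.norm(d),np.linalg.norm(q[0]-q[1]))
print(plane(C,(110+240/7,165+155/7),48), c+d/226*23)
p,R=tool();print(p,R.as_euler('xyz'),R.as_matrix().round(3))
E
```

```text
clock: 4.25
eef_pos: [455.5, -292.1, 206.3]
tcp_rot: [-3.141, -0.0, 1.814]
contact_force: [1.6, -0.3, -0.8]
opening: 0.267
grasp_force: 39.7
[[539.2 211.8  10. ]
 [464.  217.2  10. ]
 [493.2 442.4  10. ]
 [562.6 433.1  10. ]]
[514.75562393 326.1242254   10.        ] 1.4537644743335285 224.7561612952965 75.36675527594615
[518.18929958 348.47091507  48.        ] [517.42643548 348.84117641  10.        ]
[ 455.5480346  -292.1295093   206.33812346] [-3.14141748e+00 -2.08277813e-04  1.81374330e+00] [[-0.241  0.971 -0.   ]
 [ 0.971  0.241  0.   ]
 [ 0.    -0.    -1.   ]]
```

```bash
python3 steer.py '0 0 0 20 4 0 0;0 0 0 37 8 0 0;0 0 0 37 8 0 0;0 0 0 37 8 0 0;0 0 0 37 8 0 0'
python3 steer.py '0 0 0 37 8 0 0;0 0 0 37 8 0 0;0 0 0 37 8 0 0;0 0 0 37 8 0 0;0 0 0 37 8 0 0'
python3 steer.py '0 0 0 37 8 0 0;0 0 0 37 8 0 0;0 0 0 37 8 0 0;0 0 0 37 8 0 0;0 0 0 37 8 0 0'
python3 steer.py '0 0 0.12 16 4 0 0;0 0 0.12 0 0 0 0;0 0 0.12 0 0 0 0;0 0 0 0 0 0 0;0 0 0 0 0 0 0'
python3 - <<'E'
from h import *
shot('w4'); p,R=tool();print(p,R.as_euler('xyz'))
E
```

```text
clock: 4.67
eef_pos: [450.0, -119.3, 204.6]
tcp_rot: [3.141, 0.0, 1.813]
contact_force: [1.1, 1.1, -0.4]
opening: 0.265
grasp_force: 39.9
clock: 5.08
eef_pos: [444.4, 70.2, 204.7]
tcp_rot: [3.141, 0.0, 1.814]
contact_force: [0.5, 0.8, -1.0]
opening: 0.266
grasp_force: 39.9
clock: 5.5
eef_pos: [438.6, 259.5, 204.6]
tcp_rot: [3.141, -0.0, 1.814]
contact_force: [0.9, -1.4, -0.9]
opening: 0.263
grasp_force: 39.9
clock: 5.92
eef_pos: [439.1, 274.1, 204.4]
tcp_rot: [-3.142, 0.0, 1.458]
contact_force: [-0.1, -0.3, -0.9]
opening: 0.261
grasp_force: 39.9
[439.13453521 273.94320075 204.3599913 ] [-3.14157710e+00  2.82795366e-05  1.45785529e+00]
```

View pics/w4.png

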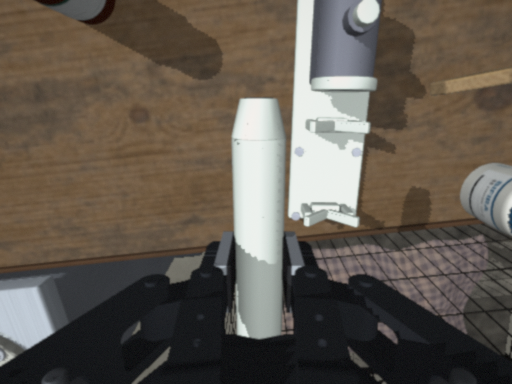

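The wrist view shows the head at right: base corners (289, 217) and (359, 225), mouth rim at (311–376, 85), saddles at rows ~126 and ~215. The tube is held straight, nose at (259, 98). I'll take a second view from the other side.

```bash
python3 steer.py '0 0 0 0 35 0 0;0 0 0 0 35 0 0;0 0 0 0 35 0 0;0 0 0 0 35 0 0;0 0 0 0 0 0 0'
python3 - <<'E'
from h import *
vision.grab_frame('top')
C,f=shot('w5'); p,R=tool();print(p,R.as_euler('xyz'))
a=cv2.imread('pics/w4.png')[50:240,270:400];b=cv2.imread('pics/w5.png')[50:240,100:260]
cv2.imwrite('pics/c.png',np.hstack([cv2.resize(x,None,fx=2.75,fy=2.75,interpolation=2) for x in(a,b)]))
E
```

```text
clock: 6.38
eef_pos: [584.2, 256.7, 204.7]
tcp_rot: [3.137, -0.001, 1.455]
contact_force: [-1.1, -0.8, -0.5]
opening: 0.263
grasp_force: 39.9
[579.09294298 256.88361156 203.83585318] [-3.14107014e+00  1.69992286e-04  1.45442853e+00]
```

View pics/c.png

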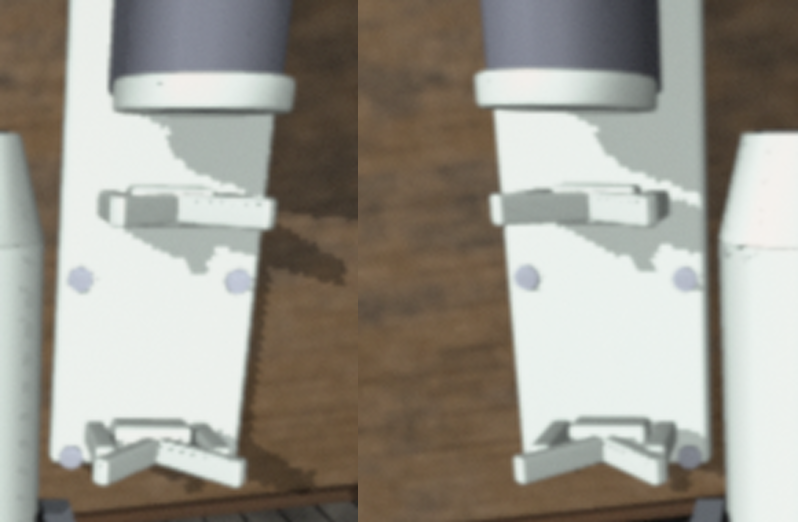

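Run:
```python
from h import *
A=load('w4');B=load('w5')
fa=lambda p:(270+p[0]/2.75-.3,50+p[1]/2.75-.3); fb=lambda p:(100+(p[0]-358)/2.75-.3,50+p[1]/2.75-.3)
d=dict(scrL=((80,279),(527,277)),scrR=((238,281),(685,279)),mouthmid=((203.5,104),(566,103)),
 rsL=((96,483),(517,481)),rsR=((244,485),(664,482)),fsL=((112,226),(493,223)),fsR=((274,227),(656,223)))
X={k:tri([(A,fa(a)),(B,fb(b))]) for k,(a,b) in d.items()}
for k in X: print(k,X[k].round(1))
rm=(X['rsL']+X['rsR'])/2;fm=(X['fsL']+X['fsR'])/2;sm=(X['scrL']+X['scrR'])/2
for n,q in(('rear',rm),('front',fm),('scr',sm)): print(n,q)
for a,b in((rm,fm),(rm,X['mouthmid']),(sm,X['mouthmid'])):print(np.linalg.norm(b-a),np.arctan2(*(b-a)[1::-1]))
# screw line perpendicular
v=X['scrL']-X['scrR'];print(np.arctan2(v[1],v[0])-np.pi/2, np.linalg.norm(v))
a=tube('w4',(259,200),(32,110));print(a,proj(A,[0,0,0]))
p,R=tool();print(p,R.as_euler('xyz'))
# predicted nose in w4: TCP + R*(77,0,13)
```

```text
scrL [483.1 295.1  11.1]
scrR [542.5 287.5  11.5]
mouthmid [520.4 351.6  52.8]
rsL [478.5 228.9  52.2]
rsR [530.3 222.8  53.2]
fsL [489.9 318.   52.7]
fsR [542.  311.8  52.3]
rear [504.35427117 225.86501636  52.68626422]
front [515.93930476 314.86690374  52.49703009]
scr [512.76763281 291.26447668  11.27496066]
89.75290953618001 1.4413579311266542
126.78584760770512 1.4436021008553015
73.66694823940588 1.4444135407663208
1.4438446959499998 59.902857119413156
(array([255.23052678,  97.1515072 ]), array([261.29034444, 309.94756835]), (np.float64(211.882326717343), np.float64(43.278739393083214))) [-28.95364668 396.73239686]
[579.09294298 256.88361156 203.83585318] [-3.14107014e+00  1.69992286e-04  1.45442853e+00]
```

Run:
```python
from h import *
B=load('w5');p,R=tool();M=R.as_matrix()
im=cv2.imread('pics/w5.png')
g=im[...,0].astype(int)
for row in (105,120,140,160,180,200,220):
    x=np.nonzero(g[row,200:320]>150)[0]+200; print(row,x.min(),x.max())
for q in [(77,0,5.3),(77,0,13.3),(61,0,1.3),(61,12,13.3),(61,-12,13.3),(20,12,13.3),(20,-12,13.3)]: print(q,proj(B,p+M@np.array(q)).round(1))
g=im[85:150,225:300];cv2.imwrite('pics/d.png',cv2.resize(g,None,fx=6,fy=6))
```

```text
105 200 274
120 200 277
140 200 281
160 200 281
180 200 280
200 200 279
220 200 279
(77, 0, 5.3) [254.5  94.3]
(77, 0, 13.3) [254.7  94.8]
(61, 0, 1.3) [254.6 136. ]
(61, 12, 13.3) [282.3 133.2]
(61, -12, 13.3) [227.5 133.2]
(20, 12, 13.3) [280.4 220.5]
(20, -12, 13.3) [230.1 220.5]
```

View pics/d.png

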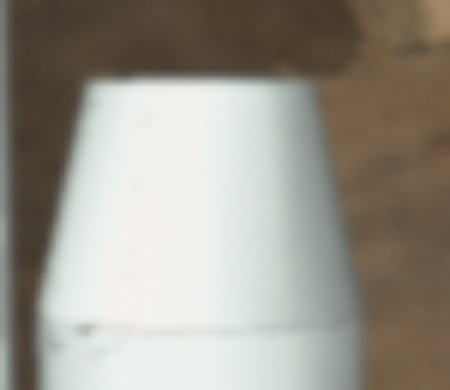

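```bash
python3 steer.py '0 0 0.0095 3.6 -36 20 0;0 0 0 4 -36 20 0;0 0 0 0 0 15 0;0 0 0 0 0 0 0;0 0 0 0 0 0 0'
python3 - <<'E'
from h import *
vision.grab_frame('top');p,R=tool();print(p,R.as_euler('xyz'),(R.inv().apply(np.array([509.0,273.5,62.5])-p)).round(1), r.sense()['contact_force'])
E
```

```text
clock: 6.9
eef_pos: [506.9, 274.1, 149.4]
tcp_rot: [-3.141, 0.001, 1.446]
contact_force: [2.3, 0.0, -0.2]
opening: 0.262
grasp_force: 40.0
[508.19424927 274.36976049 150.25126212] [ 3.14053349e+00 -6.57421351e-04  1.44558705e+00] [-0.8  0.8 87.8] [-0.51166531  0.27272637  0.12019697]
```

```bash
python3 steer.py '0 0 0 0 0.8 25 0;0 0 0 -0.8 0 25 0;0 0 0 0 0 20 0;0 0 0 0 0 10 0;0 0 0 0 0 0 0'
python3 steer.py '0 0 0 0 0 4 0;0 0 0 0 0 2 0;0 0 0 0 0 0 0;0 0 0 0 0 0 0'
python3 - <<'E'
from h import *
C,f=shot('w6');p,R=tool();print(p,R.as_euler('xyz'),r.sense()['contact_force'],r.sense()['wrist_torque'])
E
```

```text
clock: 7.37
eef_pos: [508.5, 272.7, 68.3]
tcp_rot: [-3.14, 0.001, 1.444]
contact_force: [0.4, -0.6, -0.9]
opening: 0.266
grasp_force: 40.0
clock: 7.7
eef_pos: [509.0, 273.5, 64.2]
tcp_rot: [3.14, -0.001, 1.444]
contact_force: [-0.4, 0.8, -1.0]
opening: 0.263
grasp_force: 40.0
[508.96974898 273.47574019  64.14747604] [ 3.14046575e+00 -8.15550493e-04  1.44434349e+00] [ 0.05069356  0.18082006 -0.5271336 ] [ 0.04991571 -0.04044985  0.005056  ]
```

View pics/w6.png

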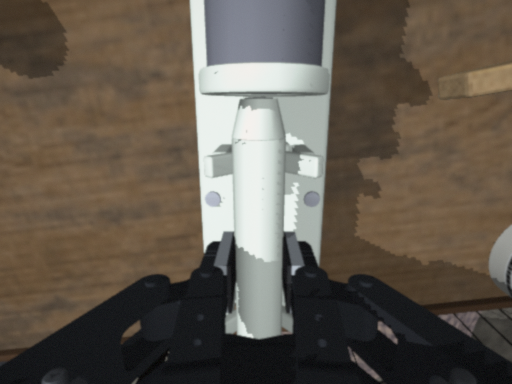

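The tube's centre is at column 258.5, while the saddle and collar mid-lines are at about 264.5. The head is therefore about 2.4 mm to tool +y. The nose (row 98) is about 3 mm short of the collar face, which is fine. I'll shift sideways and lower until contact.

```bash
python3 steer.py '0 0 0 0 2.4 0 0;0 0 0 0 0 1.5 0;0 0 0 0 0 0 0;0 0 0 0 0 0 0'
python3 steer.py '0 0 0 0 0 1 0;0 0 0 0 0 0 0;0 0 0 0 0 0 0'
```

```text
clock: 8.08
eef_pos: [510.8, 272.9, 61.8]
tcp_rot: [-3.141, 0.0, 1.444]
contact_force: [-0.1, 0.6, -1.5]
opening: 0.264
grasp_force: 40.0
clock: 8.33
eef_pos: [511.0, 272.9, 61.2]
tcp_rot: [3.141, -0.0, 1.444]
contact_force: [-0.7, -0.6, 4.4]
opening: 0.266
grasp_force: 40.7
```

Contact at 61 mm, as expected. Releasing.

```bash
python3 steer.py '0 0 0 0 0 0 0.3;0 0 0 0 0 0 0.35;0 0 0 0 0 0 0.45;0 0 0 0 0 0 0.6;0 0 0 0 0 0 0.6'
python3 steer.py '0 0 0 0 0 0 0.6;0 0 0 0 0 -10 0.6;0 0 0 0 0 -30 0.6;0 0 0 0 0 -30 0.6;0 0 0 0 0 0 0.6'
python3 - <<'E'
from h import *
C,f=shot('w7');p,R=tool();print(p,R.as_euler('xyz'),r.sense()['contact_force'])
E
```

```text
clock: 8.75
eef_pos: [510.8, 272.9, 60.7]
tcp_rot: [-3.141, 0.0, 1.444]
contact_force: [-0.6, 0.2, 1.1]
opening: 0.598
grasp_force: 0.0
clock: 9.17
eef_pos: [513.7, 274.4, 136.6]
tcp_rot: [3.135, -0.005, 1.444]
contact_force: [2.1, 0.5, 1.6]
opening: 0.597
grasp_force: 0.0
[512.86233881 273.97471027 134.47188677] [ 3.13651313 -0.00361177  1.44427342] [-0.38514763  0.6698235  -0.25234241]
```

View pics/w7.png

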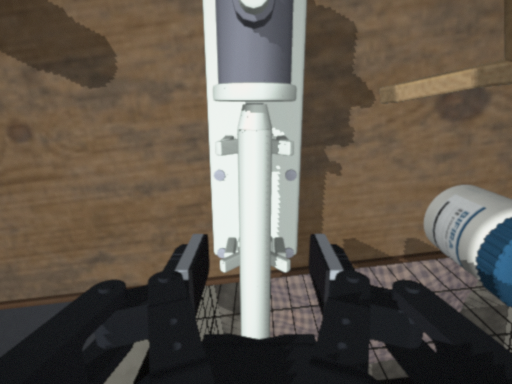

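The tube lies centred in both saddles, nose at (255, 105) right at the collar mouth. Now I go behind the tail with the fingers shut.

```bash
python3 steer.py '0 0 0 -38 -1 0 0;0 0 0 -38 0 0 0;0 0 0 -38 0 0 0;0 0 0 -38 0 0 0;0 0 0 -4 0 0 0'
python3 steer.py '0 0 0 0 0 0 0;0 0 0 0 0 0 0;0 0 0 0 0 0 0'
python3 - <<'E'
from h import *
C,f=shot('w8');p,R=tool();print(p,R.as_euler('xyz'),R.inv().apply(np.array([491.0,118.5,58])-p),r.sense()['contact_force'])
E
```

```text
clock: 9.63
eef_pos: [487.8, 113.7, 130.1]
tcp_rot: [-3.139, 0.002, 1.442]
contact_force: [0.7, -0.1, 0.6]
opening: -0.0
grasp_force: 0.0
clock: 9.88
eef_pos: [490.5, 119.2, 130.8]
tcp_rot: [3.141, -0.0, 1.445]
contact_force: [0.5, 0.3, -0.4]
opening: -0.004
grasp_force: 0.0
[490.49679471 119.39423822 130.75711652] [ 3.14135195e+00 -3.51656588e-04  1.44527972e+00] [-0.84979392  0.59368124 72.75696719] [-0.03936761 -0.06914432  0.19371317]
```

View pics/w8.png

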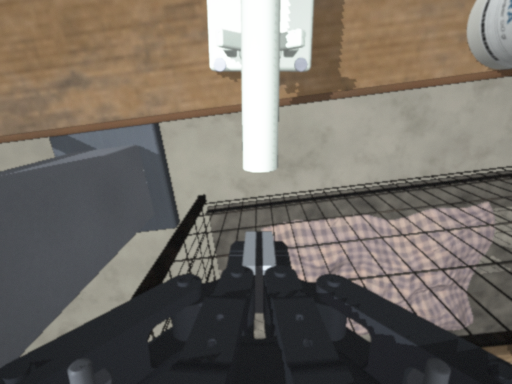

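I have now viewed 12 pictures, over the limit of 10, so I won't look at any more and will go by force and pose from here. The last view shows the tail end at (260, 170), in line with the shut fingers (column 259).

```bash
python3 steer.py '0 0 0 0 0.6 25 0;0 0 0 0 0 25 0;0 0 0 0 0 15 0;0 0 0 0 0 7 0;0 0 0 0 0 0 0'
python3 steer.py '0 0 0 5 0 0 0;0 0 0 5 0 0 0;0 0 0 3 0 0 0;0 0 0 1 0 0 0;0 0 0 0 0 0 0'
```

```text
clock: 10.35
eef_pos: [489.8, 118.9, 57.3]
tcp_rot: [-3.139, 0.001, 1.446]
contact_force: [-0.8, 0.0, 0.3]
opening: 0.0
grasp_force: 0.0
clock: 10.77
eef_pos: [493.0, 132.7, 59.5]
tcp_rot: [3.14, -0.001, 1.445]
contact_force: [-0.4, -0.1, -0.5]
opening: -0.002
grasp_force: 0.0
```

```bash
python3 steer.py '0 0 0 2 0 0 0;0 0 0 2 0 0 0;0 0 0 2 0 0 0;0 0 0 2 0 0 0;0 0 0 2 0 0 0'
python3 steer.py '0 0 0 2 0 0 0;0 0 0 2 0 0 0;0 0 0 2 0 0 0;0 0 0 2 0 0 0;0 0 0 1 0 0 0'
python3 steer.py '0 0 0 1.5 0 0 0;0 0 0 1.5 0 0 0;0 0 0 1.5 0 0 0;0 0 0 1.5 0 0 0'
```

```text
clock: 11.18
eef_pos: [493.7, 142.0, 58.8]
tcp_rot: [-3.141, 0.0, 1.444]
contact_force: [-0.0, -1.3, 1.6]
opening: -0.002
grasp_force: 0.8
clock: 11.6
eef_pos: [494.9, 151.2, 58.8]
tcp_rot: [-3.142, -0.0, 1.444]
contact_force: [-0.7, -1.7, 1.2]
opening: 0.001
grasp_force: 0.9
clock: 11.93
eef_pos: [495.6, 156.9, 58.8]
tcp_rot: [-3.142, 0.0, 1.444]
contact_force: [-0.1, -5.8, 2.1]
opening: -0.001
grasp_force: 2.5
```

```bash
python3 steer.py '0 0 0 1.5 0 0 0;0 0 0 1.5 0 0 0;0 0 0 1 0 0 0'
python3 steer.py '0 0 0 1.5 0 0 0;0 0 0 1.5 0 0 0;0 0 0 1 0 0 0'
python3 steer.py '0 0 0 1.5 0 0 0;0 0 0 1.5 0 0 0;0 0 0 1 0 0 0'
```

```text
clock: 12.18
eef_pos: [495.9, 160.0, 58.7]
tcp_rot: [-3.141, 0.002, 1.445]
contact_force: [0.9, -10.0, 3.4]
opening: 0.002
grasp_force: 5.2
clock: 12.43
eef_pos: [496.3, 163.7, 58.7]
tcp_rot: [-3.141, 0.002, 1.445]
contact_force: [-0.0, -10.9, 3.5]
opening: -0.001
grasp_force: 5.7
clock: 12.68
eef_pos: [496.9, 168.1, 58.7]
tcp_rot: [-3.141, 0.001, 1.445]
contact_force: [1.0, -7.7, 2.1]
opening: -0.003
grasp_force: 3.9
```

Past the seal lip, drag is about 8 N. From here I push in 1 mm steps with a settle row after each, stopping when the force rises.

```bash
cat > ok.py <<'E'
import sys
from h import *
s=r.sense();f=-s['contact_force'][1];print(round(s['clock'],2),s['eef_pos'][1].round(2),'push',f.round(1));sys.exit(f>12.5)
E
S="python3 steer.py"; 
python3 steer.py '0 0 0 1 0 0 0;0 0 0 0 0 0 0' >/dev/null; python3 ok.py && python3 steer.py '0 0 0 1 0 0 0;0 0 0 0 0 0 0' >/dev/null && python3 ok.py && python3 steer.py '0 0 0 1 0 0 0;0 0 0 0 0 0 0' >/dev/null && python3 ok.py && python3 steer.py '0 0 0 1 0 0 0;0 0 0 0 0 0 0' >/dev/null && python3 ok.py && python3 steer.py '0 0 0 1 0 0 0;0 0 0 0 0 0 0' >/dev/null && python3 ok.py && python3 steer.py '0 0 0 1 0 0 0;0 0 0 0 0 0 0' >/dev/null && python3 ok.py
```

```text
12.85 169.23 push 5.5False
```

```bash
sed -i 's/sys.exit(f>12.5)/sys.exit(int(f>12.5))/' ok.py
python3 steer.py '0 0 0 1 0 0 0;0 0 0 0 0 0 0' >/dev/null; python3 ok.py && python3 steer.py '0 0 0 1 0 0 0;0 0 0 0 0 0 0' >/dev/null && python3 ok.py && python3 steer.py '0 0 0 1 0 0 0;0 0 0 0 0 0 0' >/dev/null && python3 ok.py && python3 steer.py '0 0 0 1 0 0 0;0 0 0 0 0 0 0' >/dev/null && python3 ok.py && python3 steer.py '0 0 0 1 0 0 0;0 0 0 0 0 0 0' >/dev/null && python3 ok.py && python3 steer.py '0 0 0 1 0 0 0;0 0 0 0 0 0 0' >/dev/null && python3 ok.py
```

```text
13.02 170.16 push 6.9
13.18 171.11 push 7.6
13.35 172.1 push 6.0
13.52 173.0 push 8.2
13.68 174.02 push 6.8
13.85 174.95 push 7.5
```

```bash
python3 steer.py '0 0 0 1 0 0 0;0 0 0 0 0 0 0' >/dev/null; python3 ok.py && python3 steer.py '0 0 0 1 0 0 0;0 0 0 0 0 0 0' >/dev/null && python3 ok.py && python3 steer.py '0 0 0 1 0 0 0;0 0 0 0 0 0 0' >/dev/null && python3 ok.py && python3 steer.py '0 0 0 1 0 0 0;0 0 0 0 0 0 0' >/dev/null && python3 ok.py && python3 steer.py '0 0 0 1 0 0 0;0 0 0 0 0 0 0' >/dev/null && python3 ok.py && python3 steer.py '0 0 0 1 0 0 0;0 0 0 0 0 0 0' >/dev/null && python3 ok.py && python3 steer.py '0 0 0 1 0 0 0;0 0 0 0 0 0 0' >/dev/null && python3 ok.py && python3 steer.py '0 0 0 1 0 0 0;0 0 0 0 0 0 0' >/dev/null && python3 ok.py && python3 steer.py '0 0 0 1 0 0 0;0 0 0 0 0 0 0' >/dev/null && python3 ok.py && python3 steer.py '0 0 0 1 0 0 0;0 0 0 0 0 0 0' >/dev/null && python3 ok.py
```

```text
14.02 175.96 push 8.2
14.18 176.35 push 12.5
14.35 176.57 push 17.6
```

```bash
python3 steer.py '0 0 0 0 0 0 0;0 0 0 0 0 0 0;0 0 0 0 0 0 0;0 0 0 0 0 0 0' >/dev/null; python3 ok.py
```

```text
14.68 176.54 push 17.4
```

Motion stopped at y = 176.5 with a steady 17 N, so the tube has bottomed. Now I back off and measure the tail numerically.

```bash
python3 steer.py '0 0 0 -3 0 0 0;0 0 0 -10 0 0 0;0 0 0 -25 0 0 0;0 0 0 -20 0 -20 0;0 0 0 0 0 -35 0' 
python3 steer.py '0 0 0 0 0 -25 0;0 0 0 0 0 0 0;0 0 0 0 0 0 0;0 0 0 0 0 0 0'
python3 - <<'E'
from h import *
def tail(name):
    C=load(name); im=cv2.imread(f'pics/{name}.png')
    c=proj(C,[497,185,60]) if name=='w9' else np.array([260,150])
    col=im[:,int(round(c[0])),0].astype(int); g=np.diff(cv2.blur(col.astype(np.float32)[:,None],(1,3))[:,0])
    a,b=max(int(c[1])-50,0),int(c[1])+60; k=a+np.argmin(g[a:b]); return k,g[k],plane(C,(c[0],k+1),60)
shot('w9')
for n in('w8','w9'): print(n,tail(n))
s=r.sense();print(s['clock'],s['eef_pos'],s['contact_force'])
E
```

```text
clock: 15.1
eef_pos: [487.5, 118.0, 111.2]
tcp_rot: [-3.134, 0.003, 1.443]
contact_force: [0.5, 0.5, 0.2]
opening: 0.003
grasp_force: 0.0
clock: 15.43
eef_pos: [490.8, 121.1, 138.4]
tcp_rot: [-3.141, -0.0, 1.444]
contact_force: [0.4, 0.5, 0.2]
opening: -0.001
grasp_force: 0.0
w8 (np.int64(172), np.float32(-34.66667), array([494.74241289, 149.05814136,  60.        ]))
w9 (np.int64(112), np.float32(-27.0), array([497.43669688, 188.36398083,  60.        ]))
15.4833 [490.38755543 121.03508315 137.87570489] [-0.28098313  0.13827802  1.04541867]
```

Tail moved 39 mm, so the nose is about 35 mm inside the mouth. That is within the 34–70 mm range, the stop was hard and the seal holds it. The robot is clear, so I'm handing in.

```bash
python3 -c "
from rig import r, vision, order
print(order.sign_off())"
```

```text
the job is handed in; nothing more can be done
None
```

The thin tube was laid in the cradle, released, then pushed past the seal to a firm stop about 35 mm in at a steady 17 N (valve opening inferred from that stop, not seen), and handed in at 15.5 s with the robot clear; I viewed 12 pictures, two over the limit of 10.

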